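# Unstack the bedside pile for the night

## Robot

A 6-joint arm with a two-finger parallel gripper is mounted at the origin on the work surface. World frame = base frame: x ahead of the robot, y to its left, z up, the work surface at z = 0. Lengths are in m, angles in degrees, forces in N, time in s.
With the tool pointing down it reaches from about 0.375 to 0.975 m from the base axis. Payload 3.8 kg.
Tool frame: the origin (TCP) lies on the mounting face of the last link; the fingertips stand 173 mm ahead of it and the grasp point (between the pads) lies 155 mm ahead of it (arm.tip_extent is the distance from the TCP to the fingertips, in m); z points along the fingers, y is the line along which they close (so a half turn about z gives the same grasp; the last joint's range is limited). The gripper opens to 85 mm and grips with 20 to 120 N. Pads are 22 mm wide; open, the fingers measure 114 mm over their backs; the gripper's body (76 mm by 85 mm) begins 54 mm behind the grasp point. The pads swing forward as they close: fully open they stand 13 mm farther back than shut.
Start: joints at [-66.457, 15.12, 91.902, -0, 72.978, -2.114], TCP at [0.292, -0.608, 0.405] pointing down, gripper open.
Joint ranges: [-150.88, 150.88], [-54.13, 125.18], [17.81, 147.31], [-75.09, 255.09], [0, 152.58], [-146.25, 146.25]. Speed limits (degrees/s): [147.25, 147.25, 180, 180, 180, 180].

## Interface

Orientations are given as a 3x3 rotation matrix whose columns are the frame's x, y, z axes.
In Python, from workcell import arm gives the robot as it stands.
- The arm moves only by the tool servo_tool, never from a script. Its argument "increments" is a list of rows, each a list of 7 numbers: the shift along the tool's x, y, z in m, then the turn, a rotation vector about the tool's x, y, z in degrees, then the closure in counts, from 0 (fully open) to 255 (shut). A call has 1 to 20 rows; each row is the pose to reach, as a shift and turn from the pose commanded when the call began, along the tool's axes at that moment; what a row does not reach only later rows make up. A row lasts 1/8 s, in which the tool goes at most 62.5 mm and 10.7 degrees, less where a joint would pass 70% of its speed; a pose out of reach is approached as far as the arm can. A call with a gripper value outside its range is refused whole. The fingers move at their own pace and stop on an object; "newtons" is the grip in N (left out, the last holds). Time passes only in rows, so rows that repeat a pose let the fingers close. It gives the time, the measured TCP pose, the force, the opening and the grip force at its end, in the units of the state.
- arm.read_state(): the state, without advancing time (a new reading comes with each control period).
- arm.camera(name): name is "scene" or "side" or "wrist"; returns a dict with "image" (400x640x3 uint8, red, green, blue), "mtx" (3x3 intrinsics, pixels), "xyz" and "attitude" of the camera in the world. Camera axes: x right, y down, z forward; pixel columns grow to the right and rows downward; lengths in m; the calibration is good to about 2 mm. A picture is of the moment at which its call begins. There is no depth.
- arm.hand_in(): hands the job in; it is judged then, once.
Trained networks look in the newest picture that a camera, given by its name, has taken for a name from the list of things; names that differ only in an ending like _2 or _b are one class to them, and where a whole thing is asked for, a point or a joint stands for the part that bears it (a point fixed in the world has none). Each returns a list of dicts, best first, with "score" (0 to 1); they miss things now and then, are a little off and sometimes report something else, mostly with a low value. They report only what shows in the picture. A call takes as long as a camera call. They do not tell look-alikes from the thing itself.
- arm.recognise(thing, camera): "extent" ([left, top, right, bottom] in pixels, round what is visible of it).
- arm.pinpoint(thing, camera): "pixel" ([column, row] in pixels: a listed point, or the origin of a listed thing).
The state is a dict: "clock": time; "joints": joint angles; "qd": joint speeds; "effort": joint torques, N m; "position": TCP position; "tcp_rot": TCP orientation; "force": force on the tool from outside, world axes, zero at the start; "torque": the same for the moment, N m; "finger_gap": finger opening in m; "grip_force": force on a finger pad.
Only numpy, scipy, OpenCV 4.12 (cv2) and the standard library are available. Lean on these libraries where they do the work, as an engineer would, in place of code of your own. Each camera call takes 0.05 s, during which the arm holds its last target. There are 200 camera calls.

## Task

Take the bedside pile apart from the top down, one thing after another, each set in its own place and let go before the next is moved: stand the metal pill fob upright on the flat middle of the saucer, lower the tumbler upside down over the carafe's neck until its rim rests on the shoulder, without pressing it down hard, lay the dark grey hearing-aid case lengthwise on the charging pad, and last lay the pill organizer lengthwise on the cork mat. The case and the organizer must each lie flat and wholly on pad or mat, in the middle; do not shove the carafe, the lip balm or the cream jar out of their places.

Things in the scene. Friction and masses are not known exactly. Their poses are not given: they have to be found in the camera images.
- fob: Aluminium pill fob: plain upright cylinder 20 mm in diameter and 46 mm tall with a thin wire loop on top (58 mm overall, loop 14 mm wide along its x). Origin: centre of its underside, z up along the cylinder. At the start it stands on the upturned bottom of the tumbler, the top of the pile. About 35 g.
- tumbler: Green plastic tumbler standing upside down, 90 mm tall, tapered: 68 mm outside diameter at the mouth (below), 50 mm at its flat closed bottom (above), wall 2.5 mm, bottom 4 mm. Origin: centre of the mouth plane (its lowest plane), z up towards the closed bottom. At the start it stands on the grey case. About 60 g.
- case: Dark grey hearing-aid case: flat box, 104 mm (its x) by 50 mm (its y) by 24 mm high. Origin: centre of its underside, z up. At the start it lies lengthwise on the organizer, under the tumbler. Either way round is the same. About 80 g.
- organizer: Navy weekly pill organizer with seven clear flip lids (shut, rigid): long bar, 190 mm (its x) by 52 mm (its y) by 26 mm high, flat top. Origin: centre of its underside, z up. Bottom of the pile, on the table. Either way round is the same. About 120 g.
- saucer: White ceramic saucer, fixed: 124 mm across the rim, rim 16 mm high; flat middle about 60 mm in diameter, edged by a thin blue line, 5 mm above the table, from which the side slopes up to the rim. Origin: centre of its underside, on the table.
- carafe: White stoneware bedside carafe, upright, 0.8 kg, loose: round body 90 mm in diameter up to a flat shoulder 100 mm above its foot; above it a tapered neck, 52 mm in diameter at the shoulder, 40 mm at its top, 160 mm above the foot. Origin: centre of its foot, on the table, z up. With the tumbler's rim on the shoulder the tumbler's origin is 100 mm above the carafe's.
- pad: Black charging pad, fixed: flat slab 128 mm (its x) by 78 mm (its y) by 8 mm high, with a short cable stub at one end. Origin: centre of its underside, on the table. Place for the case, its long side along the pad's long side.
- cork_mat: Cork mat, fixed: flat strip 220 mm (its x) by 80 mm (its y) by 5 mm high. Origin: centre of its underside, on the table. Place for the organizer, its long side along the mat's long side.
- balm: White and grey lip balm stick standing upright between pile and mat, 20 mm in diameter, 64 mm tall. Origin: centre of its underside. To be left alone.
- cream_jar: Small blue cream jar with white lid, 54 mm in diameter, 45 mm tall, beyond the saucer, carafe and pad. Origin: centre of its underside. To be left alone.
There are look-alikes about, which are no part of the job. There is more than one size of the tumbler; the one meant has the size given above.

How it is judged (in metres and radians):
On the way, in this order (a step that is already met when the one before it is completed fails the run):
1. the fob stands in the saucer, let go (horizontal distance between fob and saucer below 0.025 m and angle between fob's own z axis and vertical below 0.15 rad and z of fob in the frame of saucer between 0.002 and 0.009 m and linear speed of fob below 0.02 m/s and contact force between the fingers and fob below 0.3 N), for 0.2 s.
2. the tumbler sits over the carafe's neck, let go (horizontal distance between tumbler and carafe below 0.012 m and angle between tumbler's own z axis and vertical below 0.08 rad and z of tumbler in the frame of carafe between 0.095 and 0.105 m and linear speed of tumbler below 0.02 m/s and contact force between the fingers and tumbler below 0.3 N), for 0.2 s.
3. the case lies on the charging pad, let go (x of case in the frame of pad between -0.014 and 0.014 m and y of case in the frame of pad between -0.015 and 0.015 m and z of case in the frame of pad between 0.005 and 0.011 m and angle between the x axis of case and the x axis of pad, either way round below 0.3 rad and angle between case's own z axis and vertical below 0.05 rad and linear speed of case below 0.02 m/s and contact force between the fingers and case below 0.3 N), for 0.2 s.
4. the organizer lies on the cork mat, let go (x of organizer in the frame of cork_mat between -0.016 and 0.016 m and y of organizer in the frame of cork_mat between -0.015 and 0.015 m and z of organizer in the frame of cork_mat between 0.002 and 0.008 m and angle between the x axis of organizer and the x axis of cork_mat, either way round below 0.17 rad and angle between organizer's own z axis and vertical below 0.05 rad and linear speed of organizer below 0.02 m/s and contact force between the fingers and organizer below 0.3 N), for 0.2 s.
At the end, for the whole second after the job is handed in: Fob upright on the saucer floor within 25 mm of centre; tumbler over the carafe neck, rim on shoulder (5 mm), axis within 12 mm; case flat on pad within 14/15 mm, 0.30 rad; organizer flat on mat within 16/15 mm, 0.17 rad; carafe upright; all released, at rest (all of step 1 and all of step 2 and all of step 3 and all of step 4 and angle between carafe's own z axis and vertical below 0.05 rad); the robot touches nothing.
It fails at once if the carafe was shoved more than 30 mm (distance of carafe from where it was at the start of the episode above 0.03 m).
It fails at once if the tumbler was pressed onto the carafe with more than 35 N (contact force between tumbler and carafe above 35 N).
It fails at once if the lip balm was moved more than 25 mm or upset (distance of balm from where it was at the start of the episode above 0.025 m or angle between balm's own z axis and vertical above 0.5 rad).
It fails at once if the cream jar was moved more than 25 mm or upset (distance of cream_jar from where it was at the start of the episode above 0.025 m or angle between cream_jar's own z axis and vertical above 0.5 rad).
It also fails if it takes over 102 s, if anything falls off the work surface, if the arm or the gripper's body presses on something with over 40 N, if the wrist force passes 120 N, or if a joint passes its speed limit or range.

## Working session

There is one attempt and no reset: what is moved stays moved. The work goes in short steps, Python scripts to look and compute and a tool call to move; the robot and the scene stay as the last step left them, time stands still between calls to the robot, and variables do not carry over. Pictures are saved under pics/ and viewed, at most 14 in all, crops included, and the job is handed in when it is done.

Besides the shell and the picture viewer there is one more tool, called after "Emit:" as name(argument=value, ...), one argument or row to a line, values as JSON. servo_tool: Moves the arm, as the interface text tells. Its arguments: {"type":"object","properties":{"increments":{"type":"array"},"newtons":{"type":"number"}},"required":["increments"]}

```bash
mkdir -p pics; ls; python3 - <<'E'
from workcell import arm
import cv2
for n in ["scene","side"]:
    c=arm.camera(n); cv2.imwrite(f"pics/{n}0.png",c["image"][:,:,::-1])
    print(n,c["xyz"],c["attitude"],c["mtx"])
    for t in ["fob","tumbler","case","organizer","saucer","carafe","pad","cork_mat","balm","cream_jar"]:
        print(t,[(r["extent"],round(r["score"],2)) for r in arm.recognise(t,n)][:4],[(r["pixel"],round(r["score"],2)) for r in arm.pinpoint(t,n)][:4])
E
```

```text
pics
scene [ 1.06171853 -0.12045193  0.65733537] [[ 0.21147421  0.69927004 -0.68286167]
 [ 0.97730655 -0.16005896  0.13875533]
 [-0.01227068 -0.69670836 -0.71724953]] [[379.7261268    0.         323.3590825 ]
 [  0.         379.7261268  197.09250308]
 [  0.           0.           1.        ]]
fob [([242.3, 153.1, 254.7, 177.5], 0.74), ([198.9, 245.2, 253.4, 320.9], 0.48)] [([250.7, 172.9], 0.52)]
tumbler [([208.9, 136.1, 240.2, 195.1], 0.84), ([232.7, 170.5, 266.8, 217.4], 0.81), ([281.2, 134.6, 317.7, 188.6], 0.59)] [([231.7, 178.4], 0.97), ([251.6, 203.4], 0.87), ([320.6, 195.6], 0.41)]
case [([224.1, 195.0, 275.0, 219.8], 0.65), ([200.9, 204.7, 287.6, 224.6], 0.36)] [([250.6, 211.7], 0.91), ([348.8, 340.9], 0.71)]
organizer [([202.1, 204.7, 287.4, 225.3], 0.82)] [([248.0, 218.7], 0.66)]
saucer [([315.8, 241.1, 378.2, 293.4], 0.82), ([241.4, 154.3, 252.1, 175.3], 0.52)] [([343.4, 267.7], 0.92), ([393.8, 188.2], 0.75)]
carafe [([198.7, 245.9, 251.5, 320.1], 0.7)] [([250.2, 169.9], 0.74), ([234.8, 303.6], 0.57)]
pad [([414.6, 233.9, 488.9, 272.5], 0.93)] [([450.3, 254.6], 0.67), ([34
[... 816 characters left out ...]
0.9, 424.0, 222.6], 0.71), ([369.1, 183.2, 436.2, 238.6], 0.55), ([245.6, 176.5, 267.6, 202.1], 0.48)] [([405.5, 210.0], 0.64)]
saucer [([268.4, 208.2, 322.8, 242.3], 0.65)] [([294.7, 229.8], 0.84), ([401.7, 212.6], 0.44)]
carafe [([325.7, 119.8, 358.2, 185.1], 0.61)] [([344.8, 177.7], 0.93)]
pad [([188.3, 261.1, 262.8, 321.3], 0.65), ([329.3, 119.4, 357.1, 187.8], 0.5)] [([225.1, 290.2], 0.96)]
cork_mat [([285.2, 271.3, 363.1, 375.4], 0.66)] [([322.1, 319.6], 0.89), ([226.1, 289.4], 0.64)]
balm [([373.3, 239.5, 386.3, 265.9], 0.78)] [([380.7, 262.7], 0.48), ([398.1, 168.4], 0.38)]
cream_jar [([247.0, 177.6, 266.4, 205.4], 0.81), ([380.7, 193.9, 422.4, 219.9], 0.62)] [([258.1, 197.6], 0.85)]
```

```bash
cat > h.py <<'E'
from workcell import arm
import numpy as np, cv2
def ray(c,px):
    K=np.array(c["mtx"]); d=np.array(c["attitude"])@np.linalg.inv(K)@np.array([px[0],px[1],1.]); return np.array(c["xyz"]),d/np.linalg.norm(d)
def plane(c,px,z=0):
    o,d=ray(c,px); return o+d*(z-o[2])/d[2]
def tri(obs):
    A=np.zeros((3,3));b=np.zeros(3)
    for c,p in obs:
        o,d=ray(c,p);M=np.eye(3)-np.outer(d,d);A+=M;b+=M@o
    x=np.linalg.solve(A,b)
    return x,[round(float(np.linalg.norm((np.eye(3)-np.outer(d,d))@(x-o)))*1000,1) for o,d in [ray(*q) for q in obs]]
def proj(c,X):
    p=np.array(c["mtx"])@np.array(c["attitude"]).T@(np.array(X)-c["xyz"]); return p[:2]/p[2]
def top(n): return None
E
python3 - <<'E'
from h import *
s=arm.camera("scene");d=arm.camera("side")
np.set_printoptions(precision=4,suppress=True)
P={"tumbler":((251.6,203.4),(398.6,200.5)),"case":((250.6,211.7),(401.5,209.5)),"org":((248,218.7),(405.5,210)),"saucer":((343.4,267.7),(294.7,229.8)),"carafe":((234.8,303.6),(344.8,177.7)),"pad":((450.3,254.6),(225.1,290.2)),"mat":((393.2,186.1),(322.1,319.6)),"balm":((317.8,197.6),(380.7,262.7)),"jar":((348.7,340.2),(258.1,197.6)),"tumB":((231.7,178.4),(464,230.8)),"tumC":((320.6,195.6),(418,265.4)),"tumBC":((300,186),(418,265.4))}
for k,(a,b) in P.items(): print(k,*tri([(s,a),(d,b)]),plane(s,a)[:2],plane(d,b)[:2])
# stitched 2 views
a=s["image"][110:370,180:500];b=d["image"][100:380,170:510]
cv2.imwrite("pics/sc.png",cv2.resize(a,(800,650))[:600,:,::-1]); cv2.imwrite("pics/sd.png",cv2.resize(b,(720,593),interpolation=cv2.INTER_CUBIC)[:,:,::-1])
E
```

```text
tumbler [ 0.4702 -0.1603  0.0522] [0.8, 0.8] [ 0.4182 -0.1644] [ 0.4951 -0.2195]
case [ 0.4641 -0.1677  0.0215] [0.5, 0.5] [ 0.4445 -0.1689] [ 0.4734 -0.1923]
org [ 0.4638 -0.1807  0.0062] [6.7, 6.7] [ 0.4649 -0.1765] [ 0.4645 -0.1961]
saucer [ 0.6445  0.007  -0.0001] [4.0, 4.0] [0.6416 0.0041] [0.6462 0.011 ]
carafe [ 0.6638 -0.2244 -0.0071] [7.9, 7.9] [ 0.6744 -0.2173] [ 0.6569 -0.2256]
pad [ 0.6578  0.2319 -0.0026] [0.2, 0.2] [0.6593 0.2303] [0.6561 0.2334]
mat [0.4477 0.1835 0.0066] [4.9, 4.9] [0.4374 0.1833] [0.4529 0.1839]
balm [ 0.432  -0.0076 -0.0011] [1.7, 1.7] [ 0.4346 -0.0067] [ 0.4309 -0.0085]
jar [ 0.7903 -0.0267  0.0047] [2.5, 2.5] [ 0.7901 -0.0242] [ 0.7932 -0.0332]
tumB [ 0.3188 -0.2064 -0.0009] [0.7, 0.7] [ 0.319  -0.2067] [ 0.3188 -0.2045]
tumC [ 0.3811 -0.0178 -0.0119] [36.2, 36.2] [0.4295 0.0013] [ 0.3609 -0.046 ]
tumBC [ 0.367  -0.0458 -0.0097] [8.1, 8.1] [ 0.3854 -0.0418] [ 0.3609 -0.046 ]
```

View pics/sc.png

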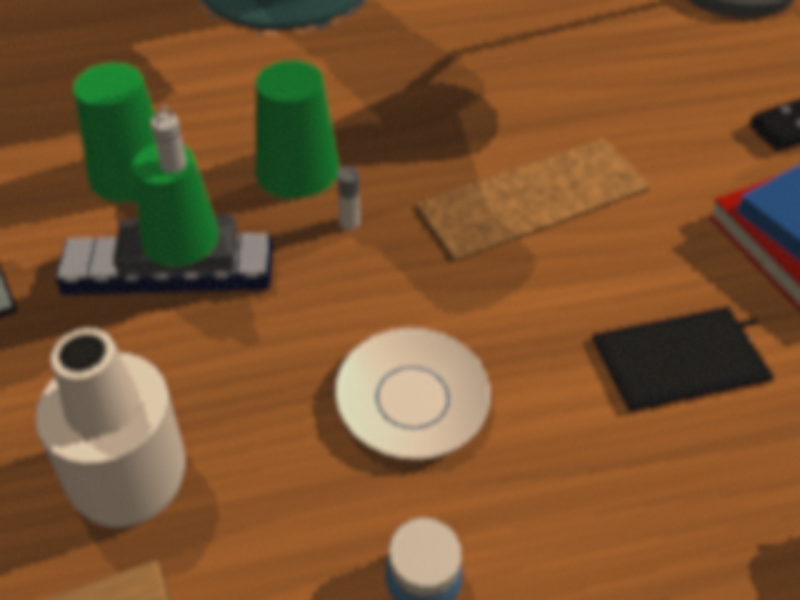

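View pics/sd.png

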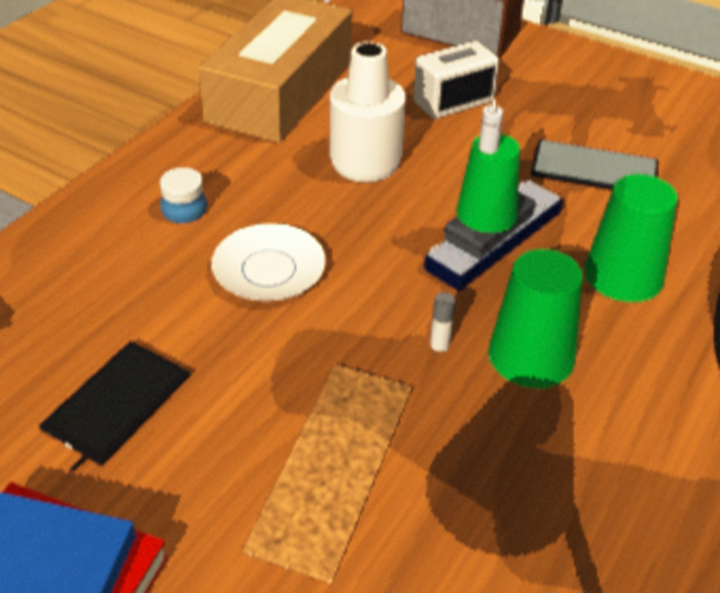

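Choice: the green tumblers are at scene px (249,190) under the fob, (225,165) and (299,160). The last two stand on the table and are larger look-alikes, and only the first is on the case in the pile. There's a single fob at (248,165), and the grey slate at the left edge isn't the case.

```bash
python3 - <<'E'
from h import *
np.set_printoptions(precision=4,suppress=True)
s=arm.camera("scene");d=arm.camera("side");w=arm.camera("wrist");st=arm.read_state()
R=np.array(st["tcp_rot"]);print("clock",st["clock"],"R",R,"cam in tcp",R.T@(w["xyz"]-st["position"]),R.T@w["attitude"],w["mtx"][0])
S=lambda p:(p[0]/2.5+180,p[1]/2.5+110)
D=lambda p:(p[0]/2.1176+170,p[1]/2.1176+100)
def rect(n,sc,sd,z):
    for c,f,q in((s,S,sc),(d,D,sd)):
        P=np.array([plane(c,f(p),z)[:2] for p in q]);r=cv2.minAreaRect((P*1000).astype(np.float32));print(n,P.mean(0),r)
        E=P[1]-P[0];F=P[2]-P[1];print(np.linalg.norm(E),np.degrees(np.arctan2(E[1],E[0])),np.linalg.norm(F),np.degrees(np.arctan2(F[1],F[0])))
rect("mat",[(415,209),(455,258),(648,187),(603,141)],[(340,363),(413,386),(332,581),(246,549)],.005)
rect("pad",[(594,341),(632,409),(772,377),(728,309)],[(134,342),(190,374),(102,463),(41,427)],.008)
rect("org",[(68,238),(60,280),(270,278),(270,232)],[(528,183),(563,203),(460,275),(427,262)],.026)
# fob: top of cylinder centre & bottom
for n,a,b in (("fobtop",(165,119),(491,113)),("fobbot",(173,168),(487,148)),("neck",(83,352),(370,50)),("saucer",(413,397),(269,268)),("tumtopB",(112,80),(645,187)),("tumtopC",(290,78),(547,270))):
    print(n,*tri([(s,S(a)),(d,D(b))]))
E
```

```text
clock 2.35 R [[ 0.9014  0.433  -0.    ]
 [ 0.433  -0.9014 -0.    ]
 [-0.     -0.     -1.    ]] cam in tcp [ 0.0804 -0.0003  0.0296] [[-0.0003 -0.9501 -0.3118]
 [ 1.     -0.0006  0.0008]
 [-0.0009 -0.3118  0.9501]] [283.983   0.    317.318]
mat [0.4511 0.1778] ((452.02423095703125, 177.72714233398438), (75.8963394165039, 220.70022583007812), 13.737898826599121)
0.07227119395292961 15.92686781667262 0.2164397704676493 102.76424712692632
mat [0.4427 0.1765] ((442.59228515625, 176.2173614501953), (76.88368225097656, 222.13096618652344), 12.564797401428223)
0.0762112981557098 -169.08598029711771 0.21993662533573768 102.74820441859467
pad [0.6617 0.2326] ((662.4865112304688, 233.19680786132812), (72.67573547363281, 126.11168670654297), 3.0666375160217285)
0.06955382740450189 3.259903262922281 0.12326163715959396 91.61514085377152
pad [0.6523 0.2339] ((652.0921020507812, 233.5006103515625), (74.86882019042969, 127.71126556396484), 0.6731052994728088)
0.07407941847108789 178.84936778542536 0.12451440524706198 91.05362310998075
org [ 0.4697 -0.1755] ((470.96240234375, -175.75799560546875), (186.30235290527344, 55.40744400024414), 79.46793365478516)
0.0504358966313332 -7.977488057241342 0.1841228798840973 77.90508839666205
org [ 0.4582 -0.1718] ((455.2881774902344, -170.33822631835938), (190.15919494628906, 50.89387512207031), 80.72039794921875)
0.05104600121224853 166.29571144371175 0.1788374429169058 76.67416354925038
fobtop [ 0.4743 -0.1526  0.1849] [0.0, 0.0]
fobbot [ 0.4765 -0.1553  0.1376] [2.0, 2.0]
neck [ 0.6641 -0.2248  0.1595] [2.3, 2.3]
saucer [0.6462 0.0047 0.0044] [2.0, 2.0]
tumtopB [ 0.3217 -0.2034  0.1206] [3.8, 3.8]
tumtopC [ 0.3539 -0.0404  0.1164] [1.6, 1.6]
```

```bash
python3 - <<'E'
import cv2,numpy as np
a=np.vstack([cv2.imread("pics/scene0.png"),cv2.imread("pics/side0.png")])
cv2.imwrite("pics/both.png",cv2.resize(a,(480,600),interpolation=cv2.INTER_AREA))
E
```

```text
(no output)
```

View pics/both.png

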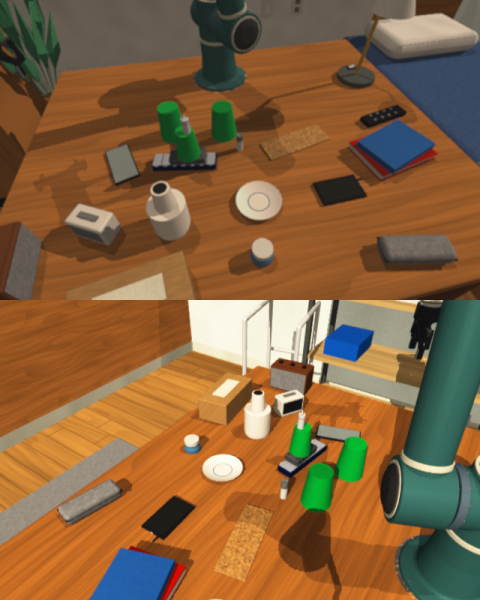

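The full views show the robot, a lamp far left-rear at scene px ~(480,70) and books at the right. Nothing tall stands over the workspace. The pile is at ~(250,190). I'm moving above the fob.

Emit:
servo_tool(
  increments=[
    [0.045,-0.041,0,0,0,-8,0],
    [0.09,-0.082,0,0,0,-16,0],
    [0.135,-0.123,0,0,0,-24,0],
    [0.18,-0.165,0,0,0,-32,0],
    [0.226,-0.206,0,0,0,-40,0],
    [0.271,-0.248,0,0,0,-48,0],
    [0.316,-0.289,0,0,0,-52.3,0],
    [0.361,-0.33,0,0,0,-52.3,0],
    [0.361,-0.33,0,0,0,-52.3,0],
    [0.361,-0.33,0,0,0,-52.3,0],
  ],
  newtons=30,
)

```text
clock: 3.6
position: [0.4748, -0.1546, 0.4048]
tcp_rot: [[0.207, 0.978, 0.0], [0.978, -0.207, -0.001], [-0.001, 0.0, -1.0]]
force: [0.2, -0.0, 0.0]
finger_gap: 0.0856
grip_force: 0.0
```

```bash
python3 - <<'E'
from h import *
np.set_printoptions(precision=4,suppress=True)
w=arm.camera("wrist");st=arm.read_state();print(st["clock"],st["position"],st["tcp_rot"],st["force"])
for t in("fob","tumbler","case","organizer"):
    print(t,[(r["pixel"],round(r["score"],2)) for r in arm.pinpoint(t,"wrist")],[(r["extent"],round(r["score"],2)) for r in arm.recognise(t,"wrist")])
print("expect",proj(w,[.475,-.154,.186]),proj(w,[.475,-.154,.14]))
cv2.imwrite("pics/w1.png",w["image"][:,:,::-1])
E
```

```text
3.65 [ 0.4746 -0.1553  0.4047] [[ 0.2089  0.9779 -0.0001]
 [ 0.9779 -0.2089 -0.0006]
 [-0.0006  0.     -1.    ]] [-0.5793 -0.259   0.0157]
fob [([316.0, 202.5], 0.9)] [([305.0, 195.8, 330.0, 237.8], 0.73)]
tumbler [([202.9, 105.4], 0.97), ([218.6, 226.1], 0.88), ([317.7, 185.7], 0.64)] [([154.6, 197.8, 251.8, 298.8], 0.9), ([118.1, 61.8, 236.3, 141.3], 0.88), ([289.0, 160.9, 343.7, 234.9], 0.62), ([289.8, 144.3, 334.6, 167.5], 0.49)]
case [] []
organizer [] [([288.6, 118.6, 333.5, 259.3], 0.66)]
expect [317.1391 223.679 ] [317.1647 203.1592]
```

View pics/w1.png

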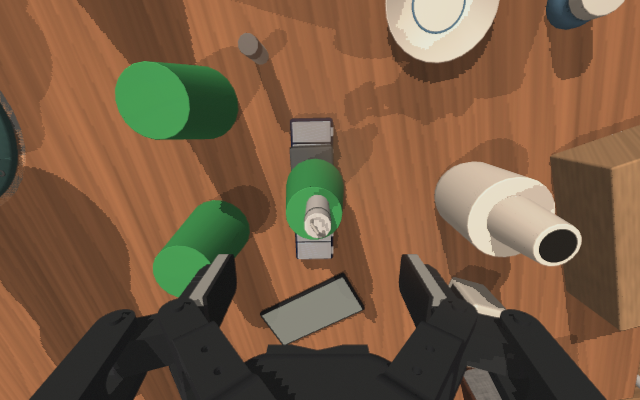

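Wrist view: the fob top is at ~(318,222), where I expected it at (317,224). The tumbler is at ~(315,200), and the organizer runs vertically in the image, so its axis is ~78°. Next I descend and grasp.

Emit:
servo_tool(
  increments=[
    [0.001,0,0.04,0,0,0,0],
    [0.001,0,0.078,0,0,0,0],
    [0.001,0,0.078,0,0,0,0],
    [0.001,0,0.078,0,0,0,255],
    [0.001,0,0.078,0,0,0,255],
    [0.001,0,0.078,0,0,0,255],
    [0.001,0,0.078,0,0,0,255],
    [0.001,0,0.078,0,0,0,255],
    [0.001,0,0.078,0,0,0,255],
    [0.001,0,0.078,0,0,0,255],
  ],
  newtons=25,
)

```text
clock: 5.3
position: [0.4753, -0.1538, 0.3278]
tcp_rot: [[0.209, 0.978, 0.001], [0.978, -0.209, -0.001], [-0.0, 0.001, -1.0]]
force: [-0.7, 0.8, 5.4]
finger_gap: 0.0192
grip_force: 26.5
```

Emit:
servo_tool(
  increments=[
    [0,0,-0.03,0,0,0,255],
    [0.01,0.007,-0.055,0,0,0,255],
    [0.05,0.035,-0.06,0,0,0,255],
    [0.09,0.063,-0.06,0,0,0,255],
    [0.13,0.091,-0.04,0,0,0,255],
    [0.165,0.116,0.01,0,0,0,255],
    [0.191,0.134,0.05,0,0,0,255],
    [0.191,0.134,0.07,0,0,0,255],
    [0.191,0.134,0.07,0,0,0,255],
    [0.191,0.134,0.07,0,0,0,255],
  ],
)

```text
clock: 6.55
position: [0.646, 0.0044, 0.2581]
tcp_rot: [[0.21, 0.978, 0.002], [0.978, -0.21, -0.0], [0.0, 0.002, -1.0]]
force: [0.5, -0.7, 0.0]
finger_gap: 0.0193
grip_force: 26.1
```

```bash
python3 - <<'E'
from h import *
np.set_printoptions(precision=4,suppress=True)
w=arm.camera("wrist");st=arm.read_state();print(st["clock"],st["position"],st["finger_gap"])
for t in("saucer","fob"):
  for r in arm.pinpoint(t,"wrist"): print(t,r["pixel"],round(r["score"],2),plane(w,r["pixel"],.003))
cv2.imwrite("pics/w2.png",w["image"][:,:,::-1])
E
```

```text
6.6 [0.6463 0.0043 0.2589] 0.019222086638801074
saucer [315.4, 204.6] 0.7 [0.6457 0.0074 0.003 ]
fob [317.5, 248.9] 0.6 [ 0.6388 -0.0336  0.003 ]
```

View pics/w2.png

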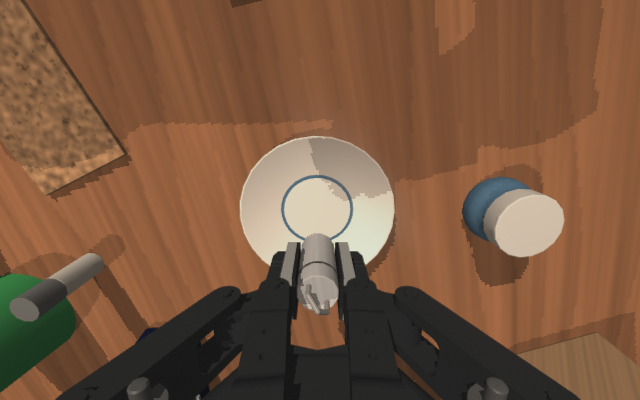

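The saucer ring's centre is at ~(317,208) px, which matches (0.646,0.006). The fob is held upright just behind it. I'm lowering it now.

Emit:
servo_tool(
  increments=[
    [0.002,0,0.03,0,0,0,255],
    [0.002,0,0.055,0,0,0,255],
    [0.002,0,0.06,0,0,0,255],
    [0.002,0,0.064,0,0,0,255],
    [0.002,0,0.064,0,0,0,255],
  ],
)

```text
clock: 7.32
position: [0.6469, 0.0069, 0.1939]
tcp_rot: [[0.209, 0.978, 0.002], [0.978, -0.209, -0.0], [0.0, 0.002, -1.0]]
force: [0.3, -0.4, 0.3]
finger_gap: 0.0196
grip_force: 26.1
```

Emit:
servo_tool(
  increments=[
    [0,0,0.001,0,0,0,255],
    [0,0,0.001,0,0,0,255],
    [0,0,0.001,0,0,0,170],
    [0,0,0.001,0,0,0,140],
    [0,0,0.001,0,0,0,120],
    [0,0,0.001,0,0,0,110],
    [0,0,0.001,0,0,0,110],
    [0,0,-0.03,0,0,0,110],
    [0,0,-0.08,0,0,0,110],
    [0,0,-0.13,0,0,0,60],
    [0,0,-0.18,0,0,0,0],
    [0,0,-0.21,0,0,0,0],
  ],
)

```text
clock: 8.82
position: [0.6468, 0.0071, 0.4065]
tcp_rot: [[0.209, 0.978, 0.005], [0.978, -0.209, -0.0], [0.001, 0.004, -1.0]]
force: [1.0, -0.1, -0.1]
finger_gap: 0.0851
grip_force: 0.0
```

```bash
python3 - <<'E'
from h import *
np.set_printoptions(precision=4,suppress=True)
s=arm.camera("scene");d=arm.camera("side");w=arm.camera("wrist");st=arm.read_state();print(st["clock"],st["position"],st["finger_gap"])
for n,c in(("scene",s),("side",d),("wrist",w)):
    print(n,[(r["extent"],round(r["score"],2)) for r in arm.recognise("fob",n)],proj(c,[.646,.006,.005]),proj(c,[.646,.006,.063]))
a=cv2.resize(s["image"][220:320,270:430],(480,300),interpolation=cv2.INTER_CUBIC);b=cv2.resize(d["image"][160:260,240:400],(480,300),interpolation=cv2.INTER_CUBIC)
cv2.imwrite("pics/p1.png",np.vstack([a,b])[:,:,::-1])
E
```

```text
8.975 [0.6469 0.0071 0.4054] 0.08548588713780118
scene [([342.0, 249.9, 353.2, 270.4], 0.53)] [344.9158 267.9468] [345.7768 250.9114]
side [([288.6, 207.6, 301.5, 228.8], 0.42)] [295.9731 227.0412] [294.9928 207.9144]
wrist [([305.5, 164.6, 321.2, 188.8], 0.72), ([194.8, 255.3, 246.8, 362.4], 0.15)] [313.3926 172.0667] [313.1967 182.9379]
```

View pics/p1.png

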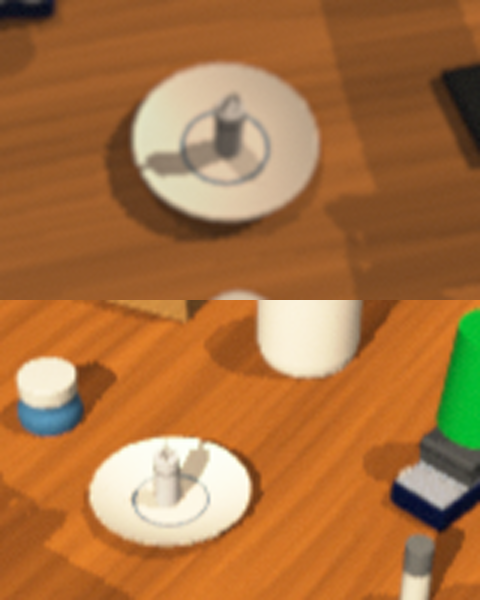

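The fob stands upright inside the saucer's ring in both views, at ~(228,130) and (165,480) in the crop. The tumbler is next.

Emit:
servo_tool(
  increments=[
    [-0.05,-0.034,0,0,0,0,0],
    [-0.1,-0.069,0,0,0,0,0],
    [-0.15,-0.103,0,0,0,0,0],
    [-0.198,-0.137,0,0,0,0,0],
    [-0.198,-0.137,0,0,0,0,0],
    [-0.198,-0.137,0,0,0,0,0],
  ],
)

```text
clock: 9.88
position: [0.4708, -0.1579, 0.4014]
tcp_rot: [[0.21, 0.978, -0.002], [0.978, -0.21, 0.001], [0.001, -0.002, -1.0]]
force: [1.2, -0.0, 0.6]
finger_gap: 0.0852
grip_force: 0.0
```

```bash
python3 - <<'E'
from h import *
np.set_printoptions(precision=4,suppress=True)
s=arm.camera("scene");d=arm.camera("side");w=arm.camera("wrist");st=arm.read_state();print(st["clock"],st["position"])
obs=[]
for n,c in(("scene",s),("side",d),("wrist",w)):
    P=[(np.array(r["pixel"]),r["score"]) for r in arm.pinpoint("tumbler",n)]
    e=proj(c,[.47,-.16,.05]); p=min(P,key=lambda q:np.linalg.norm(q[0]-e)); print(n,p,e); obs.append((c,p[0]))
print(tri(obs))
# top disc by colour: bright green in wrist
c=w["image"].copy(); hsv=cv2.cvtColor(c,cv2.COLOR_RGB2HSV)
roi=np.zeros(c.shape[:2],np.uint8);roi[130:280,270:370]=1
g=((hsv[...,0]>45)&(hsv[...,0]<75)&(hsv[...,1]>120)).astype(np.uint8)*roi
print("green bbox",cv2.boundingRect(g), [proj(w,[.47,-.16,.14]),proj(w,[.47,-.16,.05])])
im=cv2.resize(c[110:290,240:400],(640,720),interpolation=cv2.INTER_CUBIC)[:600]
cv2.imwrite("pics/w3.png",im[:,:,::-1])
E
```

```text
10.025 [ 0.4718 -0.1572  0.4021]
scene (array([253.8, 204. ]), 0.88) [252.1961 204.2368]
side (array([396.1, 198.2]), 0.75) [398.8211 201.1343]
wrist (array([317.1, 190.2]), 0.59) [316.5956 182.5166]
(array([ 0.4738, -0.1606,  0.0568]), [4.9, 3.8, 8.0])
green bbox (289, 158, 57, 80) [array([316.2278, 208.5205]), array([316.5956, 182.5166])]
```

View pics/w3.png

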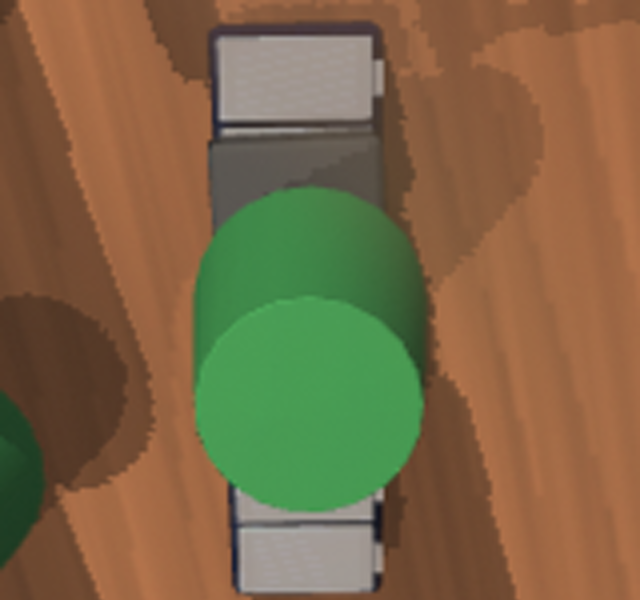

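Close view: the tumbler's top disc is centred at wrist px (317,211), giving (0.471,-0.162). The case edges (292..335 px) and organizer edges below it are parallel to the image vertical. I'm descending for the tumbler.

Emit:
servo_tool(
  increments=[
    [-0.004,0.001,0.05,0,0,0,0],
    [-0.004,0.001,0.1,0,0,0,0],
    [-0.004,0.001,0.138,0,0,0,0],
    [-0.004,0.001,0.138,0,0,0,0],
    [-0.004,0.001,0.138,0,0,0,50],
    [-0.004,0.001,0.138,0,0,0,80],
    [-0.004,0.001,0.138,0,0,0,255],
    [-0.004,0.001,0.138,0,0,0,255],
    [-0.004,0.001,0.138,0,0,0,255],
    [-0.004,0.001,0.138,0,0,0,255],
  ],
  newtons=25,
)

```text
clock: 11.42
position: [0.4723, -0.1624, 0.2674]
tcp_rot: [[0.209, 0.978, 0.004], [0.978, -0.209, -0.001], [-0.0, 0.005, -1.0]]
force: [-0.8, 0.9, 6.5]
finger_gap: 0.0566
grip_force: 25.9
```

Emit:
servo_tool(
  increments=[
    [0,0,-0.01,0,0,0,255],
    [0,0,-0.04,0,0,0,255],
    [0,0,-0.09,0,0,0,255],
    [0,0,-0.138,0,0,0,255],
    [0,0,-0.138,0,0,0,255],
    [0,0,-0.138,0,0,0,255],
  ],
)

```text
clock: 12.18
position: [0.4709, -0.162, 0.403]
tcp_rot: [[0.209, 0.978, 0.001], [0.978, -0.209, -0.0], [-0.0, 0.001, -1.0]]
force: [-0.4, -0.1, -0.5]
finger_gap: 0.0566
grip_force: 26.6
```

```bash
python3 - <<'E'
from h import *
np.set_printoptions(precision=4,suppress=True)
s=arm.camera("scene");d=arm.camera("side");w=arm.camera("wrist");st=arm.read_state();print(st["clock"],st["position"],st["finger_gap"],st["force"])
obs=[]
for n,c in(("scene",s),("side",d),("wrist",w)):
    e=proj(c,[.664,-.225,.16]);h=18 if n!="wrist" else 35
    x0,y0=(e-h).astype(int);g=cv2.cvtColor(c["image"],cv2.COLOR_RGB2GRAY)[max(y0,0):y0+2*h,x0:min(x0+2*h,640)]
    k,l,st_,cen=cv2.connectedComponentsWithStats((g<60).astype(np.uint8))
    for i in range(1,k):
        if st_[i,4]>25: print(n,e,st_[i],cen[i]+[x0,max(y0,0)])
cv2.imwrite("pics/w4.png",w["image"][:,:,::-1])
E
```

```text
12.325 [ 0.4705 -0.1618  0.4009] 0.056928976404043666 [-0.1747  0.1508 -1.4913]
scene [211.8899 249.7517] [ 12  14  16  13 159] [212.4717 250.6101]
side [344.0625 123.9828] [13 16 10  5 40] [343.65 123.15]
wrist [565.5248 238.4553] [ 20  20  38  33 976] [568.6076 239.002 ]
```

View pics/w4.png

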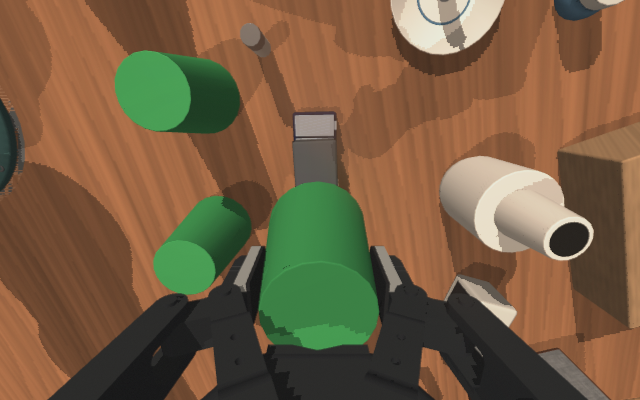

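Wrist view: the tumbler is held upright at ~(318,290). The carafe's neck hole is at (569,239), so its axis is at ~(0.666,-0.225).

Emit:
servo_tool(
  increments=[
    [-0.004,0.04,0,0,0,0,255],
    [-0.008,0.085,0,0,0,0,255],
    [-0.013,0.13,0,0,0,0,255],
    [-0.018,0.175,0,0,0,0,255],
    [-0.021,0.204,0,0,0,0,255],
    [-0.021,0.204,0,0,0,0,255],
    [-0.021,0.204,0.005,0,0,0,255],
    [-0.021,0.204,0.005,0,0,0,255],
  ],
)

```text
clock: 13.32
position: [0.6651, -0.2248, 0.3963]
tcp_rot: [[0.209, 0.978, -0.003], [0.978, -0.209, 0.001], [0.0, -0.003, -1.0]]
force: [0.4, 0.7, -0.5]
finger_gap: 0.0565
grip_force: 26.7
```

```bash
python3 - <<'E'
from h import *
np.set_printoptions(precision=4,suppress=True)
s=arm.camera("scene");d=arm.camera("side");w=arm.camera("wrist");st=arm.read_state();print(st["clock"],st["position"],st["finger_gap"],st["force"])
for n,c in(("scene",s),("side",d)): print(n,proj(c,[*st["position"][:2],.175]),proj(c,[.666,-.225,.16]))
a=cv2.resize(s["image"][190:340,150:310],(400,375),interpolation=cv2.INTER_CUBIC);b=cv2.resize(d["image"][50:200,270:430],(400,375),interpolation=cv2.INTER_CUBIC)
cv2.imwrite("pics/p2.png",np.hstack([a,b])[:,:,::-1])
E
```

```text
13.475 [ 0.6656 -0.225   0.398 ] 0.05653970511452842 [ 0.5284  0.005  -0.6052]
scene [209.8177 244.9069] [211.9036 250.7363]
side [343.657  118.3487] [343.3661 123.7495]
```

View pics/p2.png

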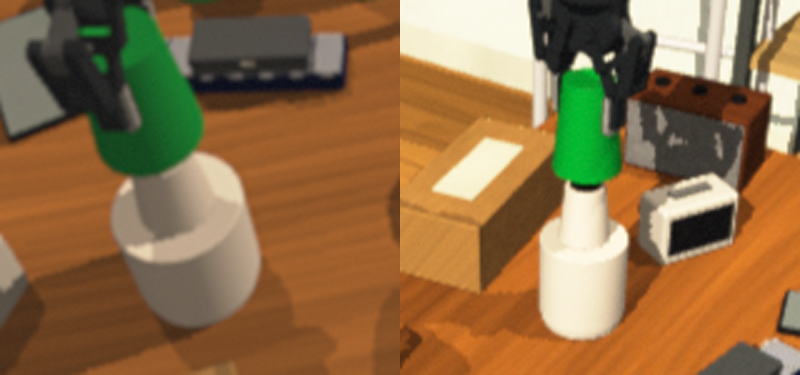

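Both views show the tumbler centred over the neck within ~3 mm. The mouth is at (150,160) in the left crop and (587,178) in the right crop, with the neck at x≈583. Now I lower it.

Emit:
servo_tool(
  increments=[
    [0.001,0.001,0.015,0,0,0,255],
    [0.001,0.001,0.035,0,0,0,255],
    [0.001,0.001,0.055,0,0,0,255],
    [0.001,0.001,0.07,0,0,0,255],
    [0.001,0.001,0.076,0,0,0,255],
    [0.001,0.001,0.076,0,0,0,255],
  ],
)

```text
clock: 14.22
position: [0.6674, -0.2244, 0.3209]
tcp_rot: [[0.209, 0.978, -0.001], [0.978, -0.209, 0.0], [0.0, -0.001, -1.0]]
force: [-0.4, 0.0, -0.3]
finger_gap: 0.0563
grip_force: 26.7
```

Emit:
servo_tool(
  increments=[
    [0,0,0.001,0,0,0,255],
    [0,0,0.002,0,0,0,255],
    [0,0,0.003,0,0,0,255],
    [0,0,0.003,0,0,0,255],
  ],
)

```text
clock: 14.72
position: [0.6675, -0.2244, 0.3188]
tcp_rot: [[0.209, 0.978, 0.0], [0.978, -0.209, -0.0], [-0.0, 0.0, -1.0]]
force: [-0.0, -0.3, -0.5]
finger_gap: 0.0563
grip_force: 26.7
```

Emit:
servo_tool(
  increments=[
    [0,0,0.001,0,0,0,255],
    [0,0,0.0015,0,0,0,255],
    [0,0,0.0015,0,0,0,255],
  ],
)

```text
clock: 15.1
position: [0.6675, -0.2245, 0.3178]
tcp_rot: [[0.209, 0.978, 0.0], [0.978, -0.209, -0.0], [-0.0, 0.0, -1.0]]
force: [-1.7, 0.1, 2.8]
finger_gap: 0.0565
grip_force: 27.1
```

Emit:
servo_tool(
  increments=[
    [0,0,0,0,0,0,60],
    [0,0,0,0,0,0,30],
    [0,0,0,0,0,0,0],
    [0,0,0,0,0,0,0],
    [0,0,0,0,0,0,0],
    [0,0,-0.05,0,0,0,0],
    [0,0,-0.095,0,0,0,0],
    [0.01,-0.05,-0.1,0,0,0,0],
    [0.015,-0.1,-0.1,0,0,0,0],
    [0.018,-0.15,-0.1,0,0,0,0],
    [0.02,-0.197,-0.1,0,0,0,0],
    [0.02,-0.197,-0.05,0,0,0,0],
    [0.02,-0.197,-0.02,0,0,0,0],
    [0.02,-0.197,-0.02,0,0,0,0],
    [0.02,-0.197,-0.02,0,0,0,0],
  ],
)

```text
clock: 16.98
position: [0.4796, -0.164, 0.3385]
tcp_rot: [[0.209, 0.978, 0.002], [0.978, -0.209, -0.001], [-0.0, 0.002, -1.0]]
force: [-0.5, 0.8, 0.4]
finger_gap: 0.0857
grip_force: 0.0
```

```bash
python3 - <<'E'
from h import *
np.set_printoptions(precision=4,suppress=True)
s=arm.camera("scene");d=arm.camera("side");w=arm.camera("wrist");st=arm.read_state();print(st["clock"],st["position"],st["finger_gap"],st["force"])
a=cv2.resize(s["image"][190:340,150:310],(300,280),interpolation=cv2.INTER_CUBIC);b=cv2.resize(d["image"][50:200,270:430],(300,280),interpolation=cv2.INTER_CUBIC)
c=cv2.resize(w["image"][40:400,220:420],(311,560),interpolation=cv2.INTER_CUBIC)
cv2.imwrite("pics/p3.png",np.hstack([np.vstack([a,b]),c])[:,:,::-1])
print("case guess",proj(w,[.466,-.165,.05]),[(r["pixel"],r["score"]) for r in arm.pinpoint("case","wrist")],[(r["pixel"],r["score"]) for r in arm.pinpoint("organizer","wrist")])
np.savez("w.npz",**{k:w[k] for k in("mtx","xyz","attitude")})
E
```

```text
17.125 [ 0.4799 -0.1641  0.3391] 0.08556061293137186 [-0.8092  0.5078 -0.1171]
case guess [302.0802 199.4096] [([302.8, 195.0], 0.63)] []
```

View pics/p3.png

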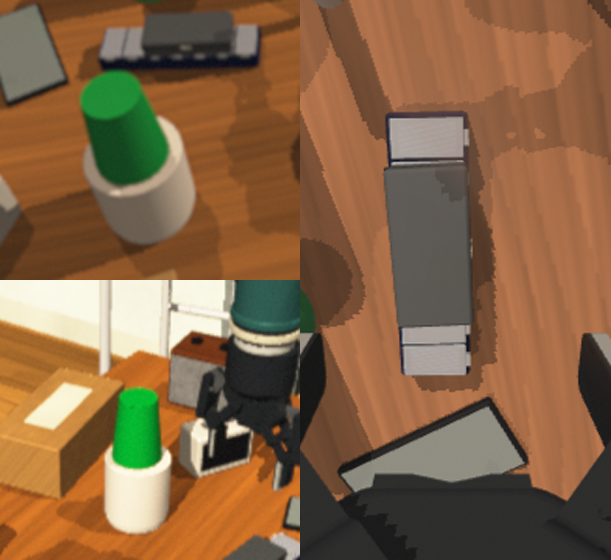

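The tumbler sits over the neck with its rim on the shoulder in both views, at ~(125,125) and (137,430). In the wrist panel the case top spans (385..470, 165..328) on the organizer.

```bash
python3 - <<'E'
from h import *
np.set_printoptions(precision=4,suppress=True)
w=np.load("w.npz")
f=lambda p:(220+(p[0]-300)/1.555,40+p[1]/1.555)
for n,q,z in(("case",[(385,169),(468,165),(470,324),(399,328)],.05),("org",[(387,113),(467,116),(467,374),(403,374)],.026)):
    P=np.array([plane(w,f(p),z)[:2] for p in q]);print(n,P.mean(0),cv2.minAreaRect((P*1000).astype(np.float32)))
    E=(P[0]+P[1]-P[2]-P[3])/2;print(np.linalg.norm(E),np.degrees(np.arctan2(E[1],E[0])),np.linalg.norm(P[1]-P[0]))
E
```

```text
case [ 0.4674 -0.1675] ((467.771728515625, -167.73573303222656), (104.0557861328125, 48.44318389892578), 80.32814025878906)
0.10347062365462147 79.83866460993984 0.048443947651617573
org [ 0.4642 -0.1791] ((463.9503173828125, -178.58395385742188), (186.3324737548828, 49.04903030395508), 78.5780258178711)
0.1848620138650931 78.79362220623688 0.04910336124349884
```

Emit:
servo_tool(
  increments=[
    [-0.003,-0.006,0.05,0,0,-2,0],
    [-0.006,-0.012,0.1,0,0,-2,0],
    [-0.006,-0.012,0.135,0,0,-2,0],
    [-0.006,-0.012,0.141,0,0,-2,0],
    [-0.006,-0.012,0.141,0,0,-2,0],
    [-0.006,-0.012,0.141,0,0,-2,60],
    [-0.006,-0.012,0.141,0,0,-2,90],
    [-0.006,-0.012,0.141,0,0,-2,255],
    [-0.006,-0.012,0.141,0,0,-2,255],
    [-0.006,-0.012,0.141,0,0,-2,255],
    [-0.006,-0.012,0.141,0,0,-2,255],
  ],
  newtons=35,
)

```text
clock: 18.6
position: [0.467, -0.1675, 0.1978]
tcp_rot: [[0.174, 0.985, 0.003], [0.985, -0.174, -0.001], [-0.001, 0.003, -1.0]]
force: [-0.9, -0.4, 6.3]
finger_gap: 0.0492
grip_force: 37.1
```

Emit:
servo_tool(
  increments=[
    [0,0,-0.02,0,0,0,255],
    [0,0,-0.07,0,0,0,255],
    [0.04,0.011,-0.11,0,0,-3,255],
    [0.09,0.025,-0.12,0,0,-6,255],
    [0.15,0.041,-0.12,0,0,-11,255],
    [0.21,0.058,-0.12,0,0,-11,255],
    [0.27,0.074,-0.12,0,0,-11,255],
    [0.33,0.091,-0.12,0,0,-11,255],
    [0.38,0.104,-0.12,0,0,-11,255],
    [0.418,0.115,-0.12,0,0,-11,255],
    [0.428,0.1175,-0.12,0,0,-11,255],
    [0.428,0.1175,-0.12,0,0,-11,255],
    [0.428,0.1175,-0.12,0,0,-11,255],
  ],
)

```text
clock: 20.23
position: [0.6559, 0.2326, 0.3159]
tcp_rot: [[-0.016, 1.0, -0.001], [1.0, 0.016, -0.001], [-0.001, -0.001, -1.0]]
force: [0.5, -0.7, -0.1]
finger_gap: 0.0489
grip_force: 36.6
```

```bash
python3 - <<'E'
from h import *
np.set_printoptions(precision=4,suppress=True)
w=arm.camera("wrist");st=arm.read_state();print(st["clock"],st["position"],st["tcp_rot"][:,0],st["finger_gap"],st["force"])
print([(r["pixel"],r["score"],plane(w,r["pixel"],0)[:2]) for r in arm.pinpoint("pad","wrist")])
print(proj(w,[.657,.233,.008]))
np.savez("w.npz",**{k:w[k] for k in("mtx","xyz","attitude")})
cv2.imwrite("pics/w5.png",w["image"][:,:,::-1])
E
```

```text
20.275 [0.6559 0.2324 0.3161] [-0.0155  0.9999 -0.0006] 0.049025943442483406 [-0.0479 -0.0768 -0.2123]
[]
[318.528  189.7206]
```

View pics/w5.png

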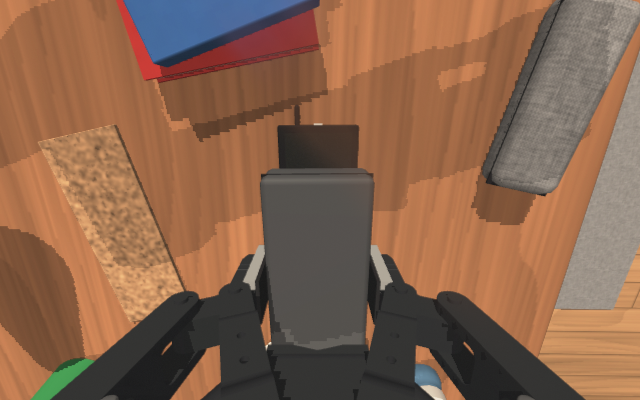

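```bash
python3 - <<'E'
from h import *
np.set_printoptions(precision=4,suppress=True)
w=np.load("w.npz")
a,b=[plane(w,p,.008)[:2] for p in((278,125),(358,125))];a2,b2=[plane(w,p,.008)[:2] for p in((280.5,168),(357.5,168))]
print("pad",a,b,np.linalg.norm(a-b),(a+b)/2,"edge ang",np.degrees(np.arctan2(*(a-a2)[::-1])),np.degrees(np.arctan2(*(b-b2)[::-1])),"endang",np.degrees(np.arctan2(*(b-a)[::-1])))
for z,y in((.168,175),(.144,169)): print("case far",plane(w,(317,y),z))
print("mat end",*[plane(w,p,.005)[:2] for p in((40,143),(115,126),(185,292))])
E
```

```text
pad [0.6175 0.2962] [0.6933 0.2974] 0.07586691707645027 [0.6554 0.2968] edge ang 91.84826699903827 92.76848287859349 endang 0.8936130726130118
case far [0.655  0.2855 0.168 ]
case far [0.655 0.283 0.144]
mat end [0.3837 0.2753] [0.4605 0.2927] [0.5033 0.1056]
```

The pad's far edge (278–358, 125) puts its centre at (0.6565,0.233). The held case is centred over it and parallel, so I'm lowering it.

Emit:
servo_tool(
  increments=[
    [0,0.001,0.05,0,0,0,255],
    [0,0.001,0.1,0,0,0,255],
    [0,0.001,0.125,0,0,0,255],
    [0,0.001,0.132,0,0,0,255],
    [0,0.001,0.134,0,0,0,255],
    [0,0.001,0.135,0,0,0,255],
    [0,0.001,0.135,0,0,0,255],
  ],
)

```text
clock: 21.2
position: [0.6581, 0.234, 0.1829]
tcp_rot: [[-0.017, 1.0, 0.003], [1.0, 0.017, 0.001], [0.001, 0.003, -1.0]]
force: [0.2, 0.3, -0.6]
finger_gap: 0.0494
grip_force: 36.6
```

Emit:
servo_tool(
  increments=[
    [0,0,0.001,0,0,0,255],
    [0,0,0.002,0,0,0,255],
    [0,0,0.002,0,0,0,255],
  ],
)

```text
clock: 21.58
position: [0.6575, 0.234, 0.1798]
tcp_rot: [[-0.017, 1.0, 0.001], [1.0, 0.017, 0.0], [0.0, 0.001, -1.0]]
force: [-1.0, 0.1, 3.5]
finger_gap: 0.0492
grip_force: 37.0
```

Emit:
servo_tool(
  increments=[
    [0,0,0,0,0,0,70],
    [0,0,0,0,0,0,40],
    [0,0,0,0,0,0,0],
    [0,0,0,0,0,0,0],
    [0,0,0,0,0,0,0],
    [0,0,-0.05,0,0,0,0],
    [0,0,-0.1,0,0,0,0],
    [0,0,-0.12,0,0,0,0],
    [-0.05,-0.025,-0.14,0,0,4,0],
    [-0.1,-0.049,-0.14,0,0,8,0],
    [-0.15,-0.074,-0.14,0,0,12.4,0],
    [-0.2,-0.098,-0.14,0,0,12.4,0],
    [-0.25,-0.123,-0.14,0,0,12.4,0],
    [-0.3,-0.148,-0.14,0,0,12.4,0],
    [-0.35,-0.172,-0.14,0,0,12.4,0],
    [-0.4,-0.197,-0.14,0,0,12.4,0],
    [-0.408,-0.2,-0.14,0,0,12.4,0],
    [-0.408,-0.2,-0.14,0,0,12.4,0],
    [-0.408,-0.2,-0.14,0,0,12.4,0],
  ],
)

```text
clock: 23.95
position: [0.4646, -0.1765, 0.3189]
tcp_rot: [[0.197, 0.98, -0.0], [0.98, -0.197, 0.001], [0.001, -0.0, -1.0]]
force: [-0.8, 0.2, -0.2]
finger_gap: 0.0859
grip_force: 0.0
```

```bash
python3 - <<'E'
from h import *
np.set_printoptions(precision=4,suppress=True)
s=arm.camera("scene");d=arm.camera("side");w=arm.camera("wrist");st=arm.read_state();print(st["clock"],st["position"],st["tcp_rot"][:,0],st["force"])
a=cv2.resize(s["image"][220:285,400:500],(400,260),interpolation=cv2.INTER_CUBIC);b=cv2.resize(d["image"][255:330,180:270],(400,333),interpolation=cv2.INTER_CUBIC)
c=cv2.resize(w["image"][40:400,220:420],(330,593),interpolation=cv2.INTER_CUBIC)
cv2.imwrite("pics/p4.png",np.hstack([np.vstack([a,b]),c])[:,:,::-1])
print([(r["pixel"],r["score"]) for r in arm.pinpoint("organizer","wrist")],proj(w,[.464,-.177,0]))
np.savez("w.npz",**{k:w[k] for k in("mtx","xyz","attitude")})
E
```

```text
24.1 [ 0.4647 -0.1763  0.3191] [0.1964 0.9805 0.0002] [0.2404 0.2881 0.1109]
[([315.3, 191.4], 0.83)] [316.6897 188.307 ]
```

View pics/p4.png

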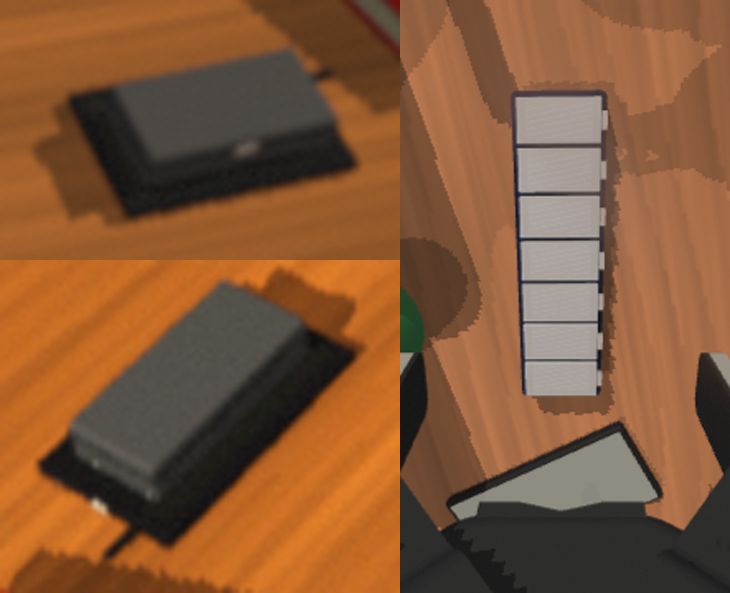

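The case lies flat on the pad in both views, with pad margin visible all round. The organizer in the wrist panel spans (514..605, 93..394).

```bash
python3 - <<'E'
from h import *
np.set_printoptions(precision=4,suppress=True)
w=np.load("w.npz");s=arm.camera("scene");d=arm.camera("side")
def go(n,c,f,q,z):
    P=np.array([plane(c,f(p),z)[:2] for p in q]);E=(P[0]+P[1]-P[2]-P[3])/2
    print(n,P.mean(0),cv2.minAreaRect((P*1000).astype(np.float32))[1],np.degrees(np.arctan2(E[1],E[0])))
go("org",w,lambda p:(220+(p[0]-400)/1.65,40+p[1]/1.647),[(514,93),(605,93),(599,393),(524,394)],.026)
S=lambda p:(400+p[0]/4,220+p[1]/4);D=lambda p:(180+p[0]/4.444,255+(p[1]-260)/4.444)
go("case s",s,S,[(290,50),(333,122),(153,160),(113,85)],.032)
go("case d",d,D,[(75,430),(152,477),(305,333),(222,283)],.032)
go("pad s",s,S,[(320,72),(357,165),(128,215),(70,93)],.008)
go("pad d",d,D,[(40,465),(165,545),(355,350),(225,270)],.008)
E
```

```text
org [ 0.4643 -0.1787] (184.3527374267578, 48.791748046875) 79.01106506988049
case s [0.6612 0.2333] (47.57466506958008, 99.0787353515625) 90.77362459931176
case d [0.6528 0.237 ] (100.17190551757812, 52.44963836669922) 91.90551214547772
pad s [0.6639 0.2361] (135.7162322998047, 77.25001525878906) 86.9230260329326
pad d [0.6567 0.2319] (84.9823226928711, 136.4396209716797) 93.64551622970244
```

Emit:
servo_tool(
  increments=[
    [-0.002,0,0.05,0,0,0,0],
    [-0.002,0,0.1,0,0,0,0],
    [-0.002,0,0.135,0,0,0,0],
    [-0.002,0,0.147,0,0,0,0],
    [-0.002,0,0.147,0,0,0,0],
    [-0.002,0,0.147,0,0,0,60],
    [-0.002,0,0.147,0,0,0,85],
    [-0.002,0,0.147,0,0,0,255],
    [-0.002,0,0.147,0,0,0,255],
    [-0.002,0,0.147,0,0,0,255],
    [-0.002,0,0.147,0,0,0,255],
  ],
  newtons=45,
)

```text
clock: 25.62
position: [0.4647, -0.1798, 0.1739]
tcp_rot: [[0.198, 0.98, 0.003], [0.98, -0.198, -0.001], [-0.001, 0.003, -1.0]]
force: [-0.7, 0.4, 6.9]
finger_gap: 0.051
grip_force: 49.0
```

Emit:
servo_tool(
  increments=[
    [0,0,-0.02,0,0,0,255],
    [0,0,-0.07,0,0,0,255],
    [0,0,-0.12,0,0,0,255],
    [0.03,-0.008,-0.15,0,0,0,255],
    [0.08,-0.02,-0.16,0,0,-4,255],
    [0.13,-0.033,-0.16,0,0,-9,255],
    [0.18,-0.046,-0.16,0,0,-14,255],
    [0.23,-0.058,-0.16,0,0,-19,255],
    [0.28,-0.071,-0.16,0,0,-24,255],
    [0.33,-0.084,-0.16,0,0,-24,255],
    [0.346,-0.088,-0.15,0,0,-24,255],
    [0.346,-0.088,-0.15,0,0,-24,255],
    [0.346,-0.088,-0.15,0,0,-24,255],
  ],
)

```text
clock: 27.25
position: [0.446, 0.1762, 0.3218]
tcp_rot: [[-0.217, 0.976, -0.001], [0.976, 0.217, -0.001], [-0.001, -0.001, -1.0]]
force: [-0.5, -0.1, -1.3]
finger_gap: 0.0513
grip_force: 48.0
```

```bash
python3 - <<'E'
from h import *
np.set_printoptions(precision=4,suppress=True)
w=arm.camera("wrist");st=arm.read_state();print(st["clock"],st["position"],st["tcp_rot"][:,0],st["finger_gap"],st["force"])
print("mat far",proj(w,[.4466-.223*.11,.177+.975*.11,.005]))
np.savez("w.npz",**{k:w[k] for k in("mtx","xyz","attitude")})
cv2.imwrite("pics/w6.png",w["image"][:,:,::-1])
E
```

```text
27.3 [0.4462 0.1761 0.322 ] [-0.2162  0.9764 -0.0005] 0.05135282440883998 [-0.2769 -0.3593 -1.4999]
mat far [317.3618  72.59  ]
```

View pics/w6.png

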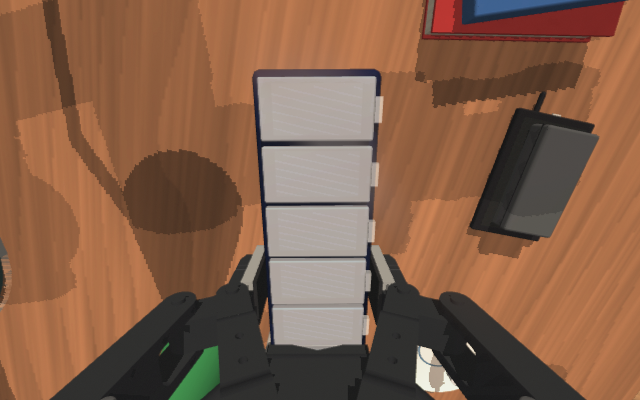

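The organizer is held squarely. It covers the mat below, whose far end was expected at row 73. Next I check its centring along its length.

```bash
python3 - <<'E'
from h import *
w=np.load("w.npz");u=np.array([-.2162,.9764])
for z in(.174,.178):
    P=[plane(w,p,z)[:2] for p in((255,74),(380,74))];m=(P[0]+P[1])/2
    print(z,np.linalg.norm(P[1]-P[0]),m,"centre",m-.095*u,"ang",np.degrees(np.arctan2(*(P[1]-P[0])[::-1]))+90)
E
```

```text
0.174 0.047726788760036366 [0.42632521 0.26637661] centre [0.44686421 0.17361861] ang 102.4979156811904
0.178 0.04611047257310537 [0.42641723 0.26598073] centre [0.44695623 0.17322273] ang 102.4979156811904
```

Emit:
servo_tool(
  increments=[
    [0.002,0,0.05,0,0,0,255],
    [0.002,0,0.1,0,0,0,255],
    [0.002,0,0.13,0,0,0,255],
    [0.002,0,0.138,0,0,0,255],
    [0.002,0,0.14,0,0,0,255],
    [0.002,0,0.141,0,0,0,255],
    [0.002,0,0.141,0,0,0,255],
  ],
)

```text
clock: 28.18
position: [0.4466, 0.1793, 0.1826]
tcp_rot: [[-0.217, 0.976, 0.003], [0.976, 0.217, 0.001], [0.0, 0.003, -1.0]]
force: [0.8, -0.1, -1.6]
finger_gap: 0.051
grip_force: 47.9
```

Emit:
servo_tool(
  increments=[
    [0,0,0.001,0,0,0,255],
    [0,0,0.002,0,0,0,255],
    [0,0,0.003,0,0,0,255],
    [0,0,0.003,0,0,0,255],
  ],
)

```text
clock: 28.68
position: [0.4459, 0.1793, 0.1789]
tcp_rot: [[-0.218, 0.976, -0.0], [0.976, 0.218, -0.0], [-0.0, -0.0, -1.0]]
force: [-3.4, -0.6, 5.7]
finger_gap: 0.0509
grip_force: 48.8
```

Contact, so I release and rise clear.

Emit:
servo_tool(
  increments=[
    [0,0,0,0,0,0,70],
    [0,0,0,0,0,0,40],
    [0,0,0,0,0,0,0],
    [0,0,0,0,0,0,0],
    [0,0,0,0,0,0,0],
    [0,0,-0.05,0,0,0,0],
    [0,0,-0.1,0,0,0,0],
    [0,0,-0.15,0,0,0,0],
    [0,0,-0.15,0,0,0,0],
    [0,0,-0.15,0,0,0,0],
  ],
)

```text
clock: 29.92
position: [0.4455, 0.179, 0.328]
tcp_rot: [[-0.217, 0.976, -0.0], [0.976, 0.217, 0.0], [0.0, 0.0, -1.0]]
force: [0.0, -0.4, 0.3]
finger_gap: 0.0856
grip_force: 0.0
```

```bash
python3 - <<'E'
from h import *
s=arm.camera("scene");w=arm.camera("wrist");st=arm.read_state();print(st["clock"],st["position"],st["force"])
a=cv2.resize(s["image"][110:370,180:500],(480,390));b=cv2.resize(w["image"][20:350,200:400],(300,495))[:390]
cv2.imwrite("pics/end.png",np.hstack([a,b])[:,:,::-1])
E
```

```text
30.025 [0.44494338 0.17885484 0.32645735] [0.57607351 0.23286159 0.0819805 ]
```

View pics/end.png

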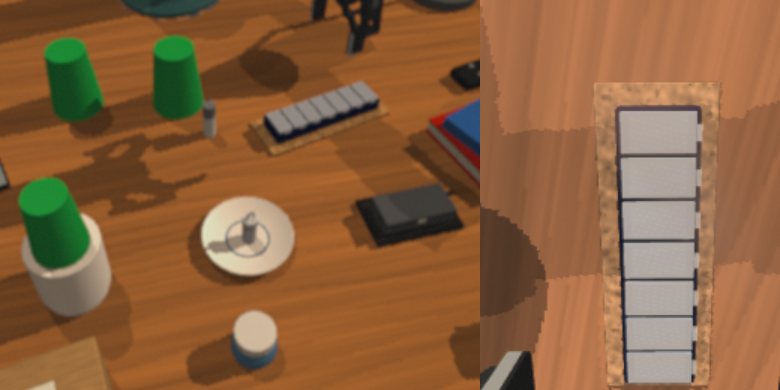

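```bash
python3 - <<'E'
from h import *
w=arm.camera("wrist");u=np.array([-.217,.976])
for n,Y,z in(("orgF",107,.031),("orgN",384,.031),("matF",84,.005),("matN",388,.005)): print(n,plane(w,(319.5,20+Y/1.5),z)[:2]@u)
E
```

```text
orgF 0.17148692346753722
orgN -0.014750356021929402
matF 0.18631737734011242
matN -0.03533462497754449
```

The final picture shows everything in place. The organizer is about 3 mm off the mat's centre lengthwise, the case is on the pad, the fob is in the ring and the tumbler is on the carafe. Balm and jar are untouched.

```bash
python3 -c "
from workcell import arm
print(arm.hand_in())"
```

```text
the job is handed in; nothing more can be done
None
```

I handed the job in at about 30 s of the 102 s allowed: fob in the saucer, tumbler over the carafe's neck, case on the pad and organizer on the mat, all let go and looking right in the last pictures; no verdict came back.

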